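# Crack the pecan in the pantry nutcracker

## Robot

A 7-joint arm with a two-finger parallel gripper is mounted at the origin on the work surface. World frame = base frame: x ahead of the robot, y to its left, z up, the work surface at z = 0. Lengths are in m, angles in rad, forces in N, time in s.
With the tool pointing down it reaches from about 0.425 to 0.925 m from the base axis. Payload 6.8 kg.
Tool frame: the origin (TCP) lies at the very end of the fingers, on their centre line; the grasp point (between the pads) lies 19 mm behind it (r.tcp_to_grasp is the distance from the TCP to the grasp point, in m); z points along the fingers, y is the line along which they close (so a half turn about z gives the same grasp; the last joint's range is limited). The gripper opens to 85 mm and grips with 20 to 120 N. Pads are 22 mm wide; open, the fingers measure 114 mm over their backs; the gripper's body (76 mm by 85 mm) begins 54 mm behind the grasp point. The pads swing forward as they close: fully open they stand 13 mm farther back than shut.
Start: joints at [1.049, 0.477, 0.022, 1.555, -0.011, 1.109, -0.083], TCP at [0.271, -0.618, 0.231] pointing down, gripper open.
Joint ranges: [-2.96, 2.96], [-0.34, 2.1], [-1.41, 1.46], [0.24, 2.44], [-1.37, 4.51], [0.17, 1.92], [-2.96, 2.96]. Speed limits (rad/s): [2.39, 2.39, 3.14, 3.14, 3.14, 3.14, 3.14].

## Interface

Orientations are given as a rotation vector (axis times angle).
In Python, from bench import r gives the robot as it stands.
- The arm moves only by the tool step_arm, never from a script. Its argument "moves" is a list of rows, each a list of 7 numbers: the shift along the tool's x, y, z in mm, then the turn, a rotation vector about the tool's x, y, z in rad, then the finger opening in mm, from 0 to 85.4. A call has 1 to 8 rows; each row is the pose to reach, as a shift and turn from the pose commanded when the call began, along the tool's axes at that moment; what a row does not reach only later rows make up. A row lasts 1/10 s, in which the tool goes at most 50 mm and 8.59 degrees, less where a joint would pass 70% of its speed; a pose out of reach is approached as far as the arm can. A call with a gripper value outside its range is refused whole. The fingers move at their own pace and stop on an object; "grip_force" is the grip in N (left out, the last holds). Time passes only in rows, so rows that repeat a pose let the fingers close. It gives the time, the measured TCP pose, the force, the opening and the grip force at its end, in the units of the state.
- r.get_obs(): the state, without advancing time (a new reading comes with each control period).
- r.grab_frame(name): name is "scene" or "top" or "wrist"; returns a dict with "image" (480x640x3 uint8, red, green, blue), "depth" (480x640 float32, m along the optical axis (not along the pixel's ray), 0 where there is no reading), "mtx" (3x3 intrinsics, pixels), "rvec" (rotation vector, rad) and "tvec" (3), from world to camera coordinates, as OpenCV has them. Camera axes: x right, y down, z forward; pixel columns grow to the right and rows downward; lengths in m; the calibration is good to about 2 mm. A picture is of the moment at which its call begins.
- r.hand_in(): hands the job in; it is judged then, once.
The state is a dict: "clock": time; "joints": joint angles; "qvel": joint speeds; "tau": joint torques, N m; "tcp_pos": TCP position; "orientation": TCP orientation; "contact_force": force on the tool from outside, world axes, zero at the start; "moment": the same for the moment, N m; "grip_width": finger opening in m; "gripper_force": force on a finger pad.
Only numpy, scipy, OpenCV 4.12 (cv2) and the standard library are available. Lean on these libraries where they do the work, as an engineer would, in place of code of your own. Each camera call takes 0.05 s, during which the arm holds its last target. There are 200 camera calls.

## Task

Two like nutcrackers lie on the pantry shelf, and one of them has a pecan in its jaws. Squeeze the two handles of that one together, as it lies there, until the shell gives and the handles are fully closed, then let go, leaving it lying flat about where it was and the empty nutcracker alone.

Things in the scene. Friction and masses are not known exactly. Their poses are not given: they have to be found in the camera images.
- cracker_grip (a point): Loaded nutcracker, lying flat and loose, 0.5 kg. Point midway between its two upright black handle grips (each 84 mm long, 12 mm thick, 8 to 30 mm above the shelf), half-way along and 19 mm up. x runs along the centre line to the hinge, y across the handles, z up. Over the outsides of both grips: 54 mm here (60 at the free ends) when open, 35 closed; gap between them 30 mm open, 11 closed.
- cracker_nut (a point): Centre of the brown pecan (20 mm thick, 44 long, 22 mm up) in the jaws of the loaded nutcracker, 85 mm from the grip point towards the hinge; the hinge is 45 mm further, at the end of a wooden tray 150 x 50 x 5 mm under the steel jaws. The cracker is 207 mm long over all. Axes as the grip point's. Pushed on one handle alone, the cracker slides away.
- cracker_left (a joint): How far each handle of the loaded nutcracker has closed, rad: 0 open, 0.075 shut against the stop, handles parallel. Both close alike. Resistance at the grips climbs to about 9 N on each handle near 0.025, drops to nothing at 0.065 where the shell gives; beyond that the handles go shut and stay shut. Let go before that, they spring open again.
- spare_grip (a point): Middle (19 mm up) of the left (+y) black grip of the empty nutcracker: same make and size, no nut in its jaws, handles open and moving with little resistance; its centre line lies 21 mm to -y. x runs along this grip towards the hinge, turned 4 degrees from the centre line, z up. To be left alone.

How it is judged:
By the outcome, as a careful person would: the job done as asked, in the order asked, and still so for the second after the job is handed in, with the robot touching nothing.
It also fails if it takes over 32 s, if anything falls off the work surface, if the arm or the gripper's body presses on something with over 40 N, if the wrist force passes 120 N, or if a joint passes its speed limit or range.

## Working session

There is one attempt and no reset: what is moved stays moved. The work goes in short steps, Python scripts to look and compute and a tool call to move; the robot and the scene stay as the last step left them, time stands still between calls to the robot, and variables do not carry over. Pictures are saved under pics/ and viewed, at most 10 in all, crops included, and the job is handed in when it is done.

Besides the shell and the picture viewer there is one more tool, called after "Call:" as a command line: name --pt "numbers of a row" for each row, then --argument value for the rest. step_arm: Moves the arm, as the interface text tells. Its arguments: {"type":"object","properties":{"moves":{"type":"array","items":{"type":"array","items":{"type":"number"}}},"grip_force":{"type":"number"}},"required":["moves"]}

```bash
mkdir -p pics; cat > h.py <<'E'
import numpy as np, cv2
from bench import r
def grab(n):
    f=r.grab_frame(n); f['R']=cv2.Rodrigues(np.array(f['rvec'],float))[0]; f['t']=np.array(f['tvec'],float).ravel(); return f
def save(f,p): cv2.imwrite(p,f['image'][:,:,::-1])
def ray(f,u,v,z):
    d=f['R'].T@np.linalg.inv(f['mtx'])@np.array([u,v,1.]); c=-f['R'].T@f['t']
    return c+d*(z-c[2])/d[2]
def cloud(f):
    v,u=np.mgrid[:480,:640]; d=f['depth']
    p=np.stack([u*d,v*d,d],-1)@np.linalg.inv(f['mtx']).T
    return (p-f['t'])@f['R']
E
python3 - <<'E'
from h import *
for n in('top','scene'):
    f=grab(n); save(f,f'pics/{n}0.png'); print(n,-f['R'].T@f['t'],f['mtx'][0,0])
o=r.get_obs(); print(o)
E
```

```text
top [ 4.80784537e-01 -7.36468978e-04  9.21976197e-01] 572.6914680181353
scene [1.29033499 0.16973739 0.56900596] 522.471726011721
{'clock': 0.1, 'joints': array([ 1.04890317,  0.47771183,  0.02234856,  1.5563379 , -0.01146474,
        1.10926683, -0.08312187]), 'qvel': array([-0.00140492, -0.00081049,  0.00251625, -0.00103542, -0.00278437,
        0.00070665,  0.00113427]), 'tau': array([ 3.06553527e-03, -5.97766113e+01,  1.61307726e+00, -2.81957495e+01,
        1.28080003e-02,  5.00215130e-03,  1.55655994e-05]), 'tcp_pos': array([ 0.27117888, -0.61756923,  0.230433  ]), 'orientation': array([-3.07309785e+00, -6.45057861e-01,  7.42032203e-04]), 'contact_force': array([ 0.05898806, -0.3294274 ,  0.71891175]), 'moment': array([-0.01776293, -0.00253916,  0.03907028]), 'gripper_force': 0.0, 'grip_width': 0.08535023700429657}
```

View pics/top0.png

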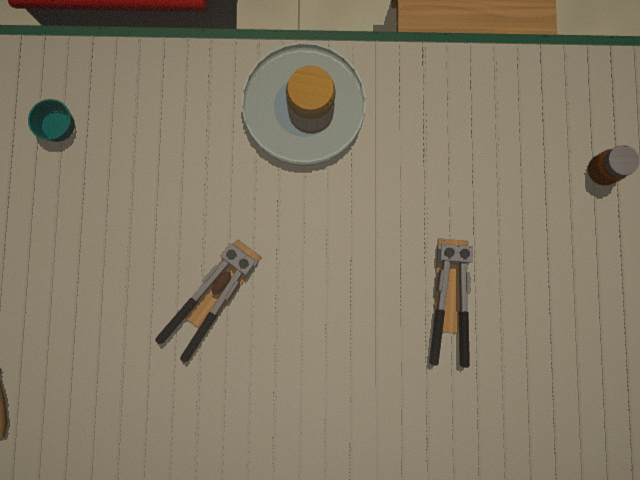

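View pics/scene0.png

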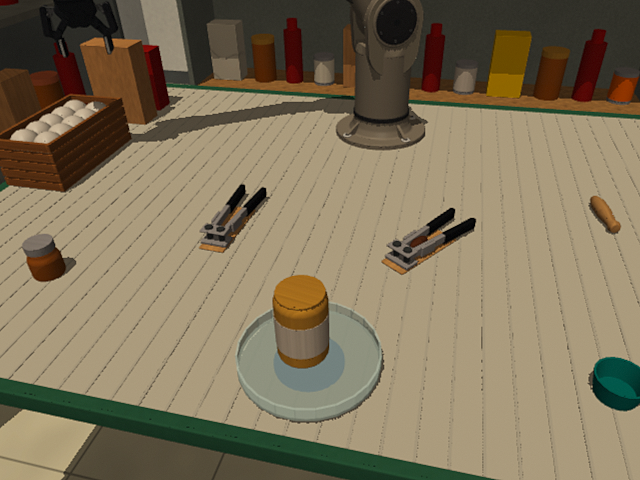

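The top view shows the pecan at about (222,283), so the left nutcracker is the loaded one. Its grips run (160,340)-(190,305) and (185,357)-(212,317), and its hinge is near (238,258). The empty one is on the right, near (450,310). In the scene view the loaded one is the right-hand one, with grips around (440,220) and (460,230).

```bash
cat > meas.py <<'E'
from h import *
def grips(f,box,dark=45,amin=60):
    u0,v0,u1,v1=box; m=np.zeros((480,640),np.uint8)
    m[v0:v1,u0:u1]=(f['image'][v0:v1,u0:u1].max(2)<dark)*255
    n,l,s,c=cv2.connectedComponentsWithStats(m)
    out=[]
    for i in range(1,n):
        if s[i,4]>amin:
            v,u=np.nonzero(l==i); out.append((c[i],cv2.minAreaRect(np.stack([u,v],1).astype(np.float32)),s[i,4],l==i))
    return out
E
python3 - <<'E'
from meas import *
T=grab('top');S=grab('scene')
P={}
for n,f,b in(('T',T,(145,290,225,370)),('Tsp',T,(420,300,480,375)),('S',S,(415,200,485,245))):
    C=cloud(f)
    for c,rect,a,m in grips(f,b):
        w=C[m]; print(n,c.round(1),rect,a,'ray30',ray(f,*c,.028).round(4),'depth med',np.median(w,0).round(4),'z pct',np.percentile(w[:,2],[5,50,95]).round(4))
# nut: brown
hsv=cv2.cvtColor(T['image'],cv2.COLOR_RGB2HSV); print(T['image'][283,222],T['image'][300,208],T['image'][320,180], S['image'][232,432])
C=cloud(T); print('nut',C[283,222],ray(T,222,283,.03)); 
for p in((232,254),(244,264)): print('bolt',ray(T,*p,.03),C[p[1],p[0]])
print('shelf z',np.median(C[380:400,200:300,2]))
for n,f,b in(('t',T,(130,220,290,380)),('s',S,(370,195,490,285))):
    cv2.imwrite(f'pics/{n}1.png',cv2.resize(f['image'][b[1]:b[3],b[0]:b[2],::-1],None,fx=4,fy=4,interpolation=2)[:600])
E
```

```text
T [163.7 334.5] ((164.9862060546875, 333.3344421386719), (7.45769739151001, 22.02075958251953), 40.23635482788086) 70 ray30 [0.4378 0.2308 0.028 ] depth med [0.4356 0.2316 0.0285] z pct [0.0234 0.0285 0.0313]
Tsp [436.5 334.4] ((436.43682861328125, 336.28668212890625), (8.646252632141113, 54.3311767578125), 6.709836959838867) 288 ray30 [ 0.4419 -0.1891  0.028 ] depth med [ 0.444  -0.1892  0.0283] z pct [0.018  0.0283 0.0315]
Tsp [463.4 338.4] ((463.46551513671875, 338.5011901855469), (55.20857238769531, 8.822342872619629), 88.02507019042969) 449 ray30 [ 0.4362 -0.2309  0.028 ] depth med [ 0.4369 -0.2304  0.0284] z pct [0.0174 0.0284 0.0317]
S [440.5 220.4] ((439.72296142578125, 220.91217041015625), (10.229791641235352, 37.0829963684082), 54.462318420410156) 314 ray30 [0.4493 0.1802 0.028 ] depth med [0.4405 0.1801 0.0243] z pct [0.0108 0.0243 0.0296]
S [458.8 229.8] ((458.29595947265625, 230.14610290527344), (10.824044227600098, 39.002052307128906), 62.52556610107422) 362 ray30 [0.4735 0.2144 0.028 ] depth med [0.4653 0.2144 0.0243] z pct [0.0112 0.0243 0.0297]
[77 53 44] [145 108  67] [47 42 38] [30 20 11]
nut [0.51754903 0.14382803 0.028934  ] [0.51750515 0.14365547 0.03      ]
bolt [0.56280808 0.12951204 0.03      ] [0.56244546 0.12893622 0.03394332]
bolt [0.54739084 0.1104098  0.03      ] [0.54692807 0.10963757 0.03619735]
shelf z 0.0004129958189475252
```

View pics/t1.png

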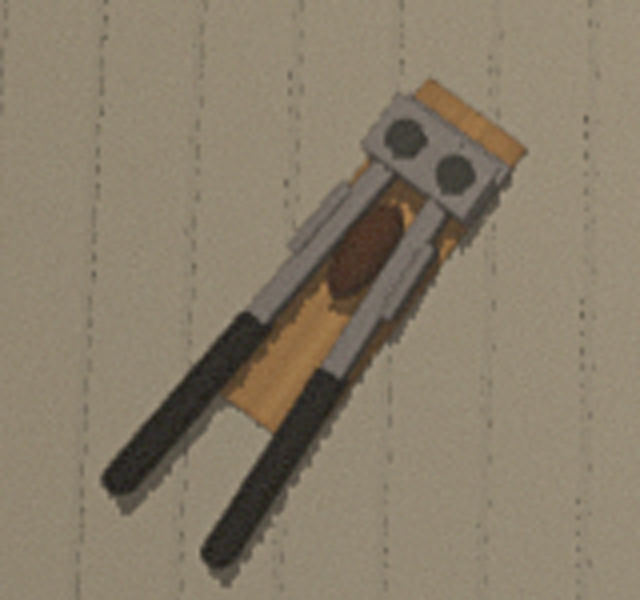

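The crop shows the left grip from about (160,341) to (192,299) and the right grip from (184,359) to (212,314), with the pecan at (222,283). My threshold missed the lit grips, so I'll redo the mask with colour plus height.

```bash
cat > fit.py <<'E'
from meas import *
from scipy.spatial.transform import Rotation as Ro
def fit(T,S):
    A={}
    for n,f,b in(('T',T,(150,290,222,370)),('S',S,(415,200,485,245))):
        C=cloud(f); im=f['image'].astype(int); m=np.zeros((480,640),bool)
        m[b[1]:b[3],b[0]:b[2]]=True
        m&=(im.max(2)<65)&(im.max(2)-im.min(2)<22)&(C[:,:,2]>.022)
        k,l,s,c=cv2.connectedComponentsWithStats(m.astype(np.uint8))
        res=[]
        for i in range(1,k):
            if s[i,4]<80: continue
            w=C[l==i]; zt=np.percentile(w[:,2],80); 
            q=np.stack([ray(f,u,v,zt)[:2] for v,u in np.argwhere(l==i)])
            (cx,cy),(a,bb),_=cv2.minAreaRect((q*1000).astype(np.float32))
            d=cv2.fitLine((q*1000).astype(np.float32),cv2.DIST_L2,0,.01,.01)[:2,0]; d*=np.sign(d[0])
            res.append((np.array([cx,cy]),d)); print(n,'px',c[i].round(1),'ctr',round(cx,1),round(cy,1),'size',round(a,1),round(bb,1),'yaw',np.degrees(np.arctan2(d[1],d[0])).round(1),'ztop',zt.round(4))
        A[n]=res
    for n,q in A.items():
        if len(q)==2:
            g=(q[0][0]+q[1][0])/2; d=q[0][1]+q[1][1]; print(n,'grip',g.round(1),'yaw',np.degrees(np.arctan2(d[1],d[0])).round(2),'sep',np.linalg.norm(q[0][0]-q[1][0]).round(1))
    return A
E
python3 - <<'E'
from fit import *
fit(grab('top'),grab('scene'))
o=r.get_obs(); R=Ro.from_rotvec(o['orientation']).as_matrix(); print(R.round(3),o['tcp_pos'])
E
```

```text
T px [175.5 320.5] ctr 460.8 211.4 size 12.4 89.1 yaw -39.4 ztop 0.0307
T px [197.6 336.7] ctr 435.6 177.8 size 11.9 85.9 yaw -31.4 ztop 0.0303
S px [439.9 218.4] ctr 447.7 176.3 size 15.5 102.3 yaw -29.0 ztop 0.0288
S px [458.8 227.3] ctr 467.7 213.3 size 15.7 90.7 yaw -37.7 ztop 0.029
T grip [448.2 194.6] yaw -35.39 sep 42.0
S grip [457.7 194.8] yaw -33.39 sep 42.1
[[ 0.916  0.402 -0.   ]
 [ 0.402 -0.916  0.   ]
 [-0.    -0.001 -1.   ]] [ 0.27135254 -0.61789779  0.23100023]
```

The top view passes its checks: separation is 42 mm (54−12 expected) and the tops are at about 30 mm. The grip point is (448,195) mm with yaw −35.4°, and projecting 85 mm along it lands within 2 mm of the pecan. The scene view's blobs include the grips' side faces, which explains its bias. I'm starting the approach via (0.55,−0.2).

Call:
step_arm --pt "424 -271 0 0 0 -1.2 85" --pt "424 -271 0 0 0 -1.2 85" --pt "424 -271 0 0 0 -1.2 85" --pt "424 -271 0 0 0 -1.2 85" --pt "424 -271 0 0 0 -1.2 85" --pt "424 -271 0 0 0 -1.2 85" --pt "424 -271 0 0 0 -1.2 85" --pt "424 -271 0 0 0 -1.2 85"

```text
clock: 1.1
tcp_pos: [0.4942, -0.2836, 0.2316]
orientation: [2.166, 2.275, -0.0]
contact_force: [1.0, -0.5, -0.3]
grip_width: 0.0848
gripper_force: 0.0
```

```bash
cat > go.py <<'E'
from h import *
from scipy.spatial.transform import Rotation as Ro
def go(x,y,z,yaw_y):
    o=r.get_obs(); R=Ro.from_rotvec(o['orientation']).as_matrix()
    a=np.radians(yaw_y); yy=np.array([np.cos(a),np.sin(a),0]); zz=np.array([0,0,-1.]); G=np.stack([np.cross(yy,zz),yy,zz],1)
    print(o['clock'],'tcp',o['tcp_pos'].round(4),'joints',o['joints'].round(2),'w',o['grip_width'],'F',o['contact_force'].round(1))
    print('shift mm',(R.T@(np.array([x,y,z])-o['tcp_pos'])*1000).round(1),'rot',Ro.from_matrix(R.T@G).as_rotvec().round(4))
E
python3 -c "
from go import *
go(.448,.195,.2,54.6)"
```

```text
1.1 tcp [ 0.4942 -0.2836  0.2316] joints [ 0.7   0.33 -0.36  1.79  0.13  1.04  0.34] w 0.08476006865698461 F [ 1.  -0.5 -0.3]
shift mm [480.3 -22.8  31.4] rot [ 2.00e-04  7.00e-04 -9.04e-01]
```

Call:
step_arm --pt "480 -23 31 0 0 -0.904 85" --pt "480 -23 31 0 0 -0.904 85" --pt "480 -23 31 0 0 -0.904 85" --pt "480 -23 31 0 0 -0.904 85" --pt "480 -23 31 0 0 -0.904 85" --pt "480 -23 31 0 0 -0.904 85" --pt "480 -23 31 0 0 -0.904 85" --pt "480 -23 31 0 0 -0.904 85"

```text
clock: 1.9
tcp_pos: [0.4568, 0.1138, 0.2057]
orientation: [0.964, 2.989, 0.0]
contact_force: [2.3, -0.2, 0.2]
grip_width: 0.0848
gripper_force: 0.0
```

```bash
python3 -c "
from go import *
go(.448,.195,.2,54.6)"
```

```text
1.9 tcp [0.4568 0.1138 0.2057] joints [ 0.27  0.25 -0.74  2.02  0.2   0.95  0.38] w 0.08478040830666246 F [ 2.3 -0.2  0.2]
shift mm [54.6 60.7  5.7] rot [ 0.0003  0.0009 -0.0064]
```

Call:
step_arm --pt "54 61 6 0 0 -0.006 85" --pt "54 61 6 0 0 -0.006 85" --pt "54 61 6 0 0 -0.006 85" --pt "54 61 6 0 0 -0.006 85" --pt "54 61 6 0 0 -0.006 85" --pt "54 61 6 0 0 -0.006 85"

```text
clock: 2.5
tcp_pos: [0.4494, 0.1917, 0.1995]
orientation: [0.959, 2.991, -0.001]
contact_force: [-0.1, -0.4, -1.2]
grip_width: 0.0854
gripper_force: 0.0
```

```bash
python3 -c "
from go import *
go(.448,.195,.2,54.6)
f=grab('wrist'); save(f,'pics/w1.png'); print(-f['R'].T@f['t'])
for p in ((.448,.195,.03),(.5173,.1458,.03)):
    q=f['mtx']@(f['R']@np.array(p)+f['t']); print(q[:2]/q[2])
"
```

```text
2.5 tcp [0.4494 0.1917 0.1995] joints [ 0.12  0.3  -0.76  1.98  0.25  0.96  0.19] w 0.08542981013145362 F [-0.1 -0.4 -1.2]
shift mm [ 3.1  1.9 -0.5] rot [-0.0006  0.0006 -0.0026]
[0.38905046 0.23607385 0.3430725 ]
[318.38873588 214.38582186]
[318.5559279  303.20514666]
```

View pics/w1.png

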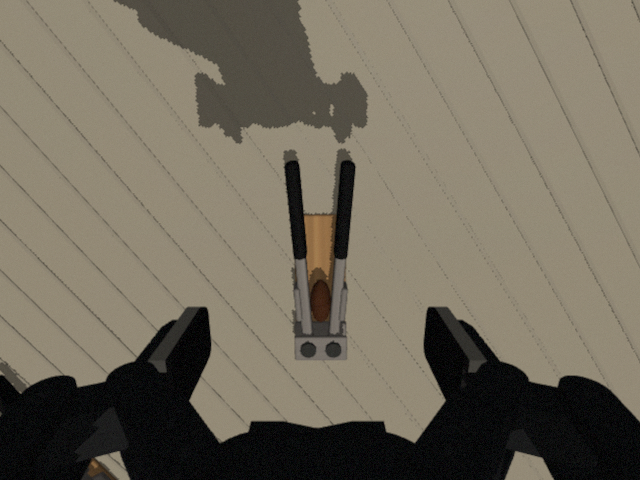

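The wrist view shows the loaded cracker, with grips (291,163)-(299,258) and (347,163)-(341,258), centre about (320,211), and the pecan at (320,300). That agrees with the prediction of (318,214) and (319,303), so I'll refine from it by ray.

```bash
python3 -c "
from fit import *
f=grab('wrist'); im=f['image'].astype(int)
m=np.zeros((480,640),bool); m[155:262,275:365]=True
m&=(im.max(2)<42)&(cloud(f)[:,:,2]>.02)
k,l,s,c=cv2.connectedComponentsWithStats(m.astype(np.uint8)); E=[]
C=cloud(f)
for i in range(1,k):
    if s[i,4]<200: continue
    q=np.stack([ray(f,u,v,.03)[:2]*1000 for v,u in np.argwhere(l==i)]).astype(np.float32)
    rr=cv2.minAreaRect(q); d=cv2.fitLine(q,2,0,.01,.01)[:2,0]; d*=np.sign(d[0]); E.append((np.array(rr[0]),d)); print(c[i],rr,d,np.percentile(C[l==i][:,2],[20,50,90]))
g=(E[0][0]+E[1][0])/2; d=E[0][1]+E[1][1]; yaw=np.degrees(np.arctan2(d[1],d[0])); print(g,yaw,np.linalg.norm(E[0][0]-E[1][0]))
from go import *
go(g[0]/1000,g[1]/1000,.008,yaw+90)
"
```

```text
[295.27478532 208.90320062] ((434.4126892089844, 180.44430541992188), (11.687515258789062, 86.23369598388672), 58.80493927001953) [ 0.85565203 -0.5175515 ] [0.02930922 0.03042007 0.03154544]
[343.54092262 208.92633929] ((458.3901062011719, 214.24118041992188), (12.106825828552246, 85.84395599365234), 50.80304718017578) [ 0.7763943 -0.6302475] [0.02918401 0.03023901 0.03152243]
[446.40139771 197.34274292] -35.11827 41.43845177347806
2.6 tcp [0.4494 0.192  0.1996] joints [ 0.12  0.3  -0.76  1.98  0.25  0.96  0.19] w 0.08528078071220842 F [ 0.   0.2 -0.2]
shift mm [  5.6   2.6 191.6] rot [-0.0003  0.0005 -0.0072]
```

Call:
step_arm --pt "5 2 140 0 0 -0.006 80" --pt "5 2 140 0 0 -0.006 80" --pt "5 2 140 0 0 -0.006 80" --pt "5 2 140 0 0 -0.006 80" --pt "5 2 140 0 0 -0.006 80" --pt "5 2 140 0 0 -0.006 80"

```text
clock: 3.2
tcp_pos: [0.4477, 0.1985, 0.0617]
orientation: [0.946, 2.993, 0.004]
contact_force: [0.4, -0.6, 0.7]
grip_width: 0.08
gripper_force: 0.0
```

```bash
python3 -c "
from go import *
go(.447,.1963,.008,54.8)"
```

```text
3.2 tcp [0.4477 0.1985 0.0617] joints [-0.02  0.5  -0.65  2.1   0.48  0.69 -0.02] w 0.07996551851450714 F [ 0.4 -0.6  0.7]
shift mm [-0.6 -2.4 53.7] rot [0.003  0.0019 0.002 ]
```

Call:
step_arm --pt "-0.5 -2.4 30 0.003 0.002 0.002 78" --pt "-0.5 -2.4 56 0.003 0.002 0.002 75" --pt "-0.5 -2.4 56 0.003 0.002 0.002 70" --pt "-0.5 -2.4 56 0.003 0.002 0.002 66" --pt "-0.5 -2.4 56 0.003 0.002 0.002 64" --pt "-0.5 -2.4 56 0.003 0.002 0.002 64" --grip_force 30

```text
clock: 3.8
tcp_pos: [0.4462, 0.1961, 0.0051]
orientation: [-0.949, -2.994, 0.001]
contact_force: [-0.6, -0.5, -0.2]
grip_width: 0.0638
gripper_force: 0.0
```

```bash
python3 -c "
from go import *
go(.447,.1963,.005,54.8)
f=grab('wrist'); save(f,'pics/w2.png')"
```

```text
3.8 tcp [0.4462 0.1961 0.0051] joints [-0.08  0.59 -0.57  2.12  0.58  0.58 -0.11] w 0.0637993717062411 F [-0.6 -0.5 -0.2]
shift mm [-0.5  0.6  0.1] rot [-0.0006 -0.0004  0.0003]
```

View pics/w2.png

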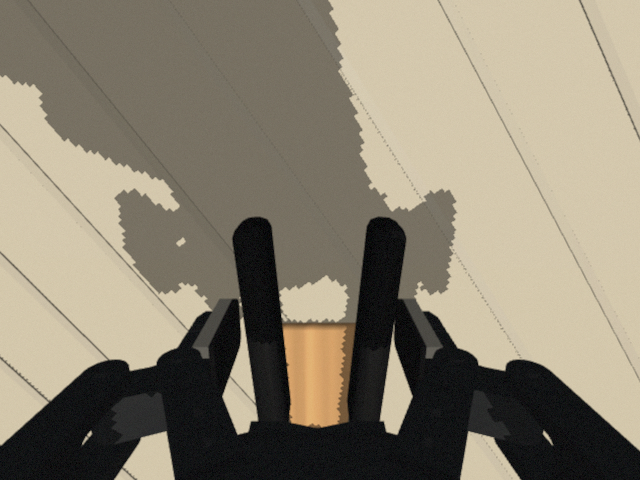

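The pads straddle both grips evenly: left pad near (238,330) against the grip at (255,330), right pad near (398,330) against (375,330). They sit about halfway along the grips, so I'll squeeze slowly.

Call:
step_arm --pt "0 0 0 0 0 0 60" --pt "0 0 0 0 0 0 57" --pt "0 0 0 0 0 0 54" --pt "0 0 0 0 0 0 51" --pt "0 0 0 0 0 0 48" --pt "0 0 0 0 0 0 45" --pt "0 0 0 0 0 0 42" --pt "0 0 0 0 0 0 40" --grip_force 40

```text
clock: 4.65
tcp_pos: [0.4455, 0.1961, 0.0041]
orientation: [-0.948, -2.993, 0.002]
contact_force: [-0.6, -0.1, 4.6]
grip_width: 0.0399
gripper_force: 3.6
```

Call:
step_arm --pt "0 0 0 0 0 0 38" --pt "0 0 0 0 0 0 36" --pt "0 0 0 0 0 0 34" --pt "0 0 0 0 0 0 33" --pt "0 0 0 0 0 0 33" --pt "0 0 0 0 0 0 33" --pt "0 0 0 0 0 0 33" --pt "0 0 0 0 0 0 33"

```text
clock: 5.45
tcp_pos: [0.4455, 0.1961, 0.0039]
orientation: [-0.948, -2.993, 0.002]
contact_force: [-0.4, 0.8, 6.1]
grip_width: 0.0335
gripper_force: 22.6
```

Call:
step_arm --pt "0 0 -1 0 0 0 28" --pt "0 0 -1 0 0 0 28" --pt "0 0 -1 0 0 0 28" --pt "0 0 -1 0 0 0 28"

```text
clock: 5.85
tcp_pos: [0.4447, 0.1953, 0.0042]
orientation: [-0.948, -2.992, 0.004]
contact_force: [0.1, 1.4, -2.3]
grip_width: 0.0325
gripper_force: 41.1
```

```bash
python3 -c "
from go import *
f=grab('wrist'); save(f,'pics/w3.png')"
```

```text
(no output)
```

View pics/w3.png

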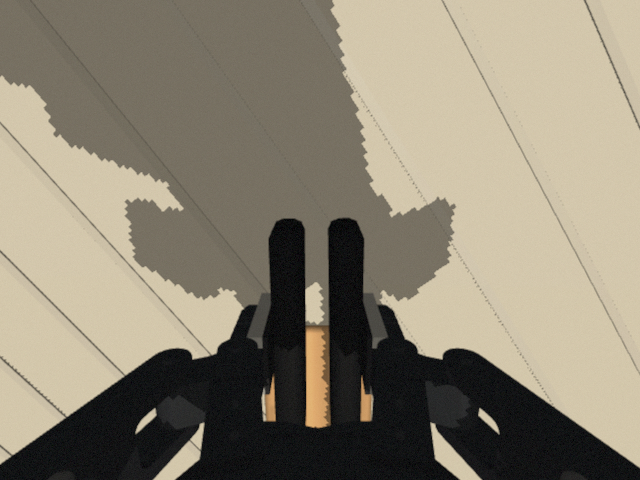

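The grips at (287,300) and (346,300) are now parallel and the squeeze stalls at full force, so the handles are shut. I'm letting go gently and then lifting.

Call:
step_arm --pt "0 0 0 0 0 0 36" --pt "0 0 0 0 0 0 40" --pt "0 0 0 0 0 0 46" --pt "0 0 0 0 0 0 54" --pt "0 0 0 0 0 0 62" --pt "0 0 0 0 0 0 66" --pt "0 0 0 0 0 0 66" --pt "0 0 0 0 0 0 66"

```text
clock: 6.7
tcp_pos: [0.4451, 0.1955, 0.0046]
orientation: [-0.948, -2.992, 0.004]
contact_force: [0.1, -0.1, 0.4]
grip_width: 0.0659
gripper_force: 0.0
```

Call:
step_arm --pt "0 0 -15 0 0 0 66" --pt "0 0 -40 0 0 0 66" --pt "0 0 -80 0 0 0 66" --pt "0 0 -120 0 0 0 66" --pt "0 0 -160 0 0 0 66" --pt "0 0 -190 0 0 0 66" --pt "0 0 -190 0 0 0 66" --pt "0 0 -190 0 0 0 66"

```text
clock: 7.5
tcp_pos: [0.4459, 0.1958, 0.1957]
orientation: [-0.949, -2.994, 0.002]
contact_force: [0.6, -0.4, -1.0]
grip_width: 0.0659
gripper_force: 0.0
```

```bash
python3 -c "
from go import *
go(.447,.1963,.19,54.8)
f=grab('wrist'); save(f,'pics/w4.png')"
```

```text
7.5 tcp [0.4459 0.1958 0.1957] joints [ 0.13  0.3  -0.78  1.99  0.26  0.95  0.17] w 0.06589786660698187 F [ 0.6 -0.4 -1. ]
shift mm [-0.6  1.1  5.7] rot [-0.0018 -0.0004  0.0004]
```

View pics/w4.png

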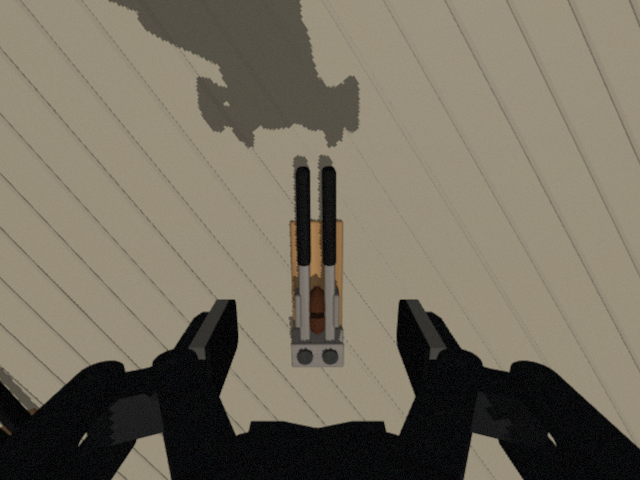

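The handles are shut and parallel (columns 303 and 329), the pecan is cracked at (317,310), and the cracker is flat in its place with the gripper clear of it.

```bash
python3 -c "
from h import *
print(r.hand_in())"
```

```text
the job is handed in; nothing more can be done
None
```

I cracked the pecan and handed the job in at about 7.5 s: the loaded nutcracker's handles stayed shut after I let go, it lies flat about where it was, and I never touched the empty one.

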